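# Hang a collared column in its slotted bench bracket

### The job

Hang the column that has the broad collar in the slotted bracket: carry it upright to the open front of the slot, slide its barrel sideways in to the inner end with the collar above the plate, and let the collar down to rest flat on the plate. Then let go, leaving it hanging upright and still. Leave the other column, the one without a collar, standing where it is.

Things in the scene. Friction and masses are not known exactly. Their poses are not given: they have to be found in the camera images.
- collared_column: White and pale grey lab column, loose, upright on the worktop, 0.12 kg, 134 mm tall, round about its z axis; origin: centre of its underside. Foot disc dia 46 (z 0-12 mm), barrel dia 22 (z 12-84), broad thin collar dia 60 (z 84-89), head dia 30 (z 89-134). Grip it round the head, above the collar. Foot and collar are wider than the bracket's slot, the barrel narrower.
- plain_column: The other column, loose and upright: same colours, foot, barrel, head and height (134 mm), but with no collar. To be left alone. Origin at the centre of its underside, z up. The two columns may stand in either place.
- bracket: Fixed aluminium bracket on a dark steel base 125x110x8 mm; origin: centre of the underside, z up. Level plate 6 mm thick, 100 mm wide (y), local x -61 to +56 mm, top 130 mm up, on a rear post (x +44 to +56); nothing rises above it. A slot 36 mm wide along local x, open at the front (-x, roughly towards the robot) between round-tipped arms, ends at x +18 mm. Barrels enter along +x.
- slot_seat (a point): Point on the slot's centre line near its inner end, level with the plate's top (bracket's local 0, 0, 130 mm), where the hanging column's axis belongs. Axes as the bracket's: +x is the way in along the slot, z up. A barrel against the slot's end has its axis 7 mm farther in. With the collar resting on the plate the column's origin is 84 mm below this point.
Mind the look-alikes: they are no part of the job. What is shaped like the collared_column but blue or green is not meant.

How it is judged:
At the end, for the whole second after the job is handed in: The collared column hangs upright (within 10 degrees) and at rest in the bracket's slot, its axis within 17 mm of the seat point, its collar resting on the plate's top (height within 6 mm) and its weight borne by the bracket; the plain column stands upright within 30 mm of where it was (horizontal distance between collared_column and slot_seat below 0.017 m and z of collared_column in the frame of slot_seat between -0.09 and -0.078 m and angle between each of collared_column, plain_column's own z axis and vertical below 0.17 rad and contact force between collared_column and bracket above 0.3 N and linear speed of collared_column below 0.02 m/s and distance of plain_column from where it was at the start of the episode below 0.03 m); the robot touches nothing.
It fails at once if the plain column is moved more than 30 mm or tipped over (distance of plain_column from where it was at the start of the episode above 0.03 m or angle between plain_column's own z axis and vertical above 0.5 rad).
It also fails if it takes over 32 s, if anything falls off the work surface, if the arm or the gripper's body presses on something with over 40 N, if the wrist force passes 120 N, or if a joint passes its speed limit or range.

### The arm

A 6-joint arm with a two-finger parallel gripper is mounted at the origin on a cart in front of the work surface, level with it; the furniture and walls round the work are solid. World frame = base frame: x ahead of the robot, y to its left, z up, the work surface at z = 0. Lengths are in m, angles in rad, forces in N, time in s.
With the tool pointing down it reaches from about 0.425 to 0.95 m from the base axis. Payload 3.5 kg.
Tool frame: the origin (TCP) lies at the very end of the fingers, on their centre line; the grasp point (between the pads) lies ctrl.tcp_to_grasp behind it (ctrl.tcp_to_grasp is the distance from the TCP to the grasp point, in m); z points along the fingers, y is the line along which they close (so a half turn about z gives the same grasp; the last joint's range is limited). The gripper opens to 85 mm and grips with 20 to 120 N. Pads are 22 mm wide; open, the fingers measure 114 mm over their backs; the gripper's body (76 mm by 85 mm) begins 54 mm behind the grasp point. The pads swing forward as they close: fully open they stand 13 mm farther back than shut.
Start: joints at [-1.273, 0.286, 1.577, -0, 1.279, -0.15], TCP at [0.292, -0.608, 0.231] pointing down, gripper open.
Joint ranges: [-2.77, 2.77], [-0.9, 2.22], [0.21, 2.48], [-1.53, 4.67], [0.24, 2.81], [-2.84, 2.84]. Speed limits (rad/s): [2.79, 2.79, 3.14, 3.14, 3.14, 3.14].

### API

Orientations are given as a unit quaternion [x, y, z, w].
In Python, from plant import ctrl gives the robot as it stands.
- The arm moves only by the shell command python3 -m inch 'ROWS' [FORCE]. ROWS is JSON, a list of rows, each an object with "slide": the shift along the tool's x, y, z in cm, a list of three; "turn": the turn about the tool's z in rad; "grip": the finger opening in cm, from 0 to 8.54. A call has 1 to 20 rows; each row is the pose to reach, as a shift and turn from the pose commanded when the call began, along the tool's axes at that moment; what a row does not reach only later rows make up. A row lasts 1/10 s, in which the tool goes at most 50 mm and 8.59 degrees, less where a joint would pass 70% of its speed; a pose out of reach is approached as far as the arm can. A call with a gripper value outside its range is refused whole. The fingers move at their own pace and stop on an object; FORCE is the grip in N (left out, the last holds). Time passes only in rows, so rows that repeat a pose let the fingers close. It gives the time, the measured TCP pose, the force, the opening and the grip force at its end, in the units of the state.
- ctrl.get_state(): the state, without advancing time (a new reading comes with each control period).
- ctrl.read_camera(name): name is "side" or "top" or "wrist"; returns (picture, depth): 480x640x3 uint8, red, green, blue; 480x640 float32, m along the optical axis (not along the pixel's ray), 0 where there is no reading.
- ctrl.camera_info(name): a dict with "K" (3x3 intrinsics, pixels), "camera_from_world" (4x4, takes a point from world to camera coordinates); the wrist camera has in their place "T_tool_cam" (4x4, takes a point from camera to tool coordinates, whose origin is the TCP and whose axes are the flange's). Camera axes: x right, y down, z forward; pixel columns grow to the right and rows downward; lengths in m; the calibration is good to about 2 mm. A picture is of the moment at which its call begins: read the wrist's pose just before it. camera_info takes no time and is no camera call.
- ctrl.sign_off(): hands the job in; it is judged then, once.
The state is a dict: "time": time; "qpos": joint angles; "dq": joint speeds; "joint_efforts": joint torques, N m; "eef_pos": TCP position; "tcp_rot": TCP orientation; "contact_force": force on the tool from outside, world axes, zero at the start; "wrist_torque": the same for the moment, N m; "opening": opening from 0.0 (shut) to 1.0 (fully open); "finger_force": force on a finger pad.
Only numpy, scipy, OpenCV 4.12 (cv2) and the standard library are available. Lean on these libraries where they do the work, as an engineer would, in place of code of your own. Each camera call takes 0.05 s, during which the arm holds its last target. There are 200 camera calls.

## Working session

There is one attempt and no reset: what is moved stays moved. The work goes in short steps, Python scripts to look and compute and a shell command to move; the robot and the scene stay as the last step left them, time stands still between calls to the robot, and variables do not carry over. Pictures are saved under pics/ and viewed, at most 10 in all, crops included, and the job is handed in when it is done.

```bash
mkdir -p pics; cat > h.py <<'E'
import numpy as np,cv2
from plant import ctrl
def shot(n,f):
    s=ctrl.get_state(); im,d=ctrl.read_camera(n); cv2.imwrite('pics/'+f+'.png',im[:,:,::-1]); np.savez('pics/'+f,im=im,d=d,p=s['eef_pos'],r=s['tcp_rot']); return im,d
def world(n,f):
    from scipy.spatial.transform import Rotation as R
    z=np.load('pics/'+f+'.npz'); d=z['d']; i=ctrl.camera_info(n); K=np.array(i['K'])
    v,u=np.mgrid[:480,:640]; P=np.stack([(u-K[0,2])/K[0,0]*d,(v-K[1,2])/K[1,1]*d,d,np.ones_like(d)],-1)
    if 'camera_from_world' in i: T=np.linalg.inv(i['camera_from_world'])
    else:
        W=np.eye(4);W[:3,:3]=R.from_quat(z['r']).as_matrix();W[:3,3]=z['p'];T=W@np.array(i['T_tool_cam'])
    Q=(P@T.T)[...,:3]; Q[d<=0]=np.nan; return Q
E
python3 - <<'E'
from h import *
a,_=shot('top','t0');b,_=shot('side','s0')
s=ctrl.get_state();print(s['time'],s['eef_pos'],s['tcp_rot'],ctrl.tcp_to_grasp)
E
```

```text
0.1 [ 0.29213418 -0.60784098  0.23004635] [ 9.75038965e-01  2.22031127e-01 -6.83340078e-05 -1.09106463e-03] 0.0187
```

View pics/t0.png

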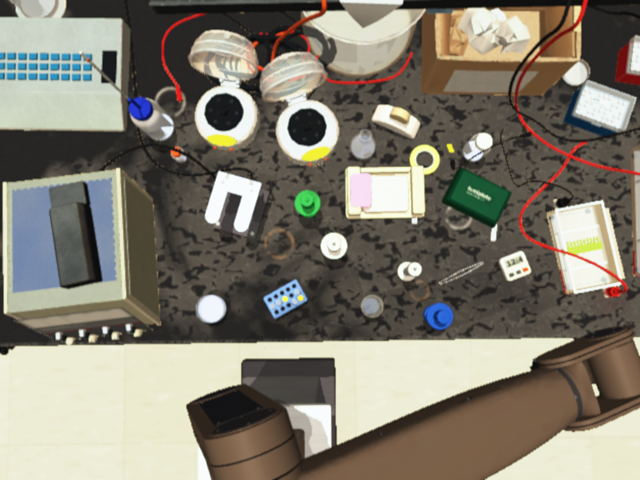

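View pics/s0.png

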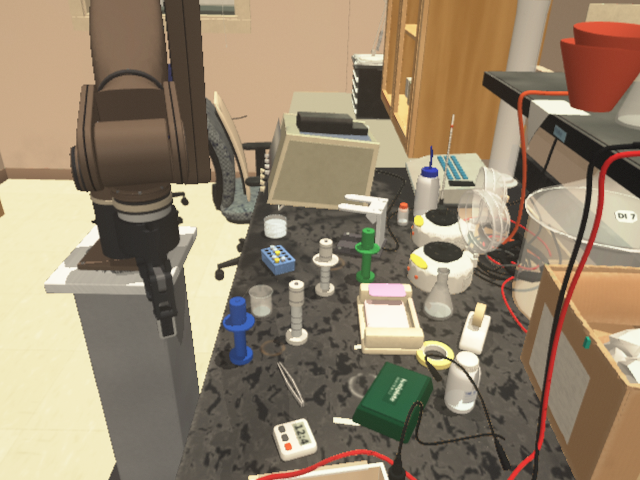

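The top view shows the bracket at about (235,200) with its slot opening down the image. The collared white column is at (334,245) and the plain one at (410,270). The green look-alike is at (307,203) and the blue one at (438,317). The side view confirms the collar on the column at (325,262).

```bash
python3 - <<'E'
from h import *
Q=world('top','t0')
def box(u0,u1,v0,v1,z0,z1,n):
    q=Q[v0:v1,u0:u1].reshape(-1,3); q=q[(q[:,2]>z0)&(q[:,2]<z1)]
    c,r=cv2.minEnclosingCircle(q[:,:2].astype(np.float32)); print(n,len(q),'med',np.median(q,0).round(4),'circ',np.round(c,4),round(r,4)); return q
box(310,358,222,268,.115,.15,'head col');box(310,358,222,268,.075,.1,'collar')
box(395,425,255,285,.115,.15,'plain head')
box(290,325,185,220,.115,.15,'green head'); box(290,325,185,220,.06,.15,'green')
q=box(195,275,160,250,.12,.14,'plate')
r=cv2.minAreaRect(q[:,:2].astype(np.float32)); print(r, cv2.boxPoints(r).round(4))
S=world('side','s0')
for n,(u0,u1,v0,v1) in dict(col=(305,345,232,300),plain=(280,312,275,350)).items():
    q=S[v0:v1,u0:u1].reshape(-1,3)
    for a,b in((.1,.131),(.083,.09),(.03,.08)):
        k=q[(q[:,2]>a)&(q[:,2]<b)];print(n,a,len(k),np.nanmedian(k,0).round(4),np.ptp(k,0).round(3))
# slot-edge analysis: plate mask pixels
im=np.load('pics/t0.npz')['im'];m=((Q[...,2]>.122)&(Q[...,2]<.138)).astype(np.uint8)
c=im[150:250,190:280];cv2.imwrite('pics/c.png',cv2.resize(c[:,:,::-1],None,fx=5,fy=5))
E
```

```text
head col 150 med [ 0.5262 -0.1731  0.1332] circ [ 0.5268 -0.1727] 0.0154
collar 367 med [ 0.523  -0.1719  0.089 ] circ [ 0.5271 -0.1725] 0.0298
plain head 159 med [ 0.4689 -0.3479  0.1336] circ [ 0.4682 -0.3487] 0.0152
green head 153 med [ 0.6252 -0.1147  0.1333] circ [ 0.6268 -0.1139] 0.0153
green 515 med [ 0.6228 -0.1148  0.0907] circ [ 0.6268 -0.1135] 0.03
plate 1753 med [0.6363 0.0442 0.13  ] circ [0.6289 0.0515] 0.0738
((0.6257349252700806, 0.052769213914871216), (0.10134398192167282, 0.1172749325633049), 72.84142303466797) [[ 0.5548  0.0217]
 [ 0.6668 -0.0129]
 [ 0.6967  0.0839]
 [ 0.5847  0.1185]]
col 0.1 159 [ 0.5247 -0.1851  0.1156] [0.029 0.018 0.03 ]
col 0.083 69 [ 0.521  -0.1898  0.0892] [0.057 0.054 0.005]
col 0.03 159 [ 0.5245 -0.1817  0.0518] [0.022 0.016 0.043]
plain 0.1 205 [ 0.4682 -0.3619  0.1154] [0.03  0.02  0.031]
plain 0.083 24 [ 0.4679 -0.3594  0.0861] [0.02  0.01  0.006]
plain 0.03 225 [ 0.4679 -0.3586  0.0556] [0.02  0.013 0.049]
```

View pics/c.png

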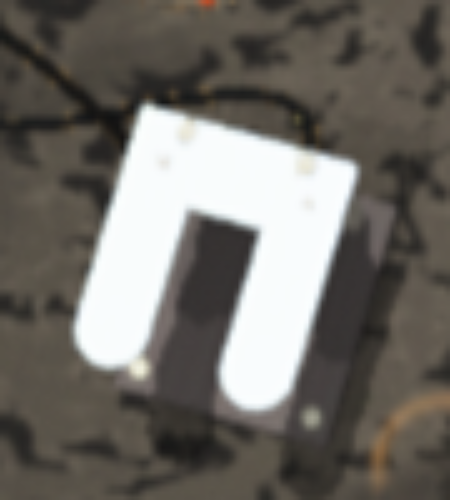

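```bash
cat >> h.py <<'E'
def go(*pts):
    from scipy.spatial.transform import Rotation as R
    s=ctrl.get_state(); M=R.from_quat(s['tcp_rot']).as_matrix()
    print(s['time'],s['eef_pos'],s['contact_force'],s['opening'],s['finger_force'])
    for p in pts: print(p,(100*M.T@(np.array(p)-s['eef_pos'])).round(2))
E
python3 -c "
from h import *
go((.527,-.1726,.2))"
```

```text
0.1 [ 0.29213418 -0.60784098  0.23004635] [ 0.15242226 -0.54038944  0.17751169] 1.0003320796870987 0.0
(0.527, -0.1726, 0.2) [ 40.01 -29.06   3.08]
```

```bash
python3 -m inch '[{"slide":[2,-1.5,0],"turn":0,"grip":8.5},{"slide":[5,-3.6,0],"turn":0,"grip":8.5},{"slide":[9,-6.5,0],"turn":0,"grip":8.5},{"slide":[13,-9.4,0],"turn":0,"grip":8.5},{"slide":[17,-12.3,0.5],"turn":0,"grip":8.5},{"slide":[21,-15.2,1],"turn":0,"grip":8.5},{"slide":[25,-18.1,1.5],"turn":0,"grip":8.5},{"slide":[29,-21,2],"turn":0,"grip":8.5},{"slide":[33,-23.9,2.5],"turn":0,"grip":8.5},{"slide":[36.5,-26.5,3],"turn":0,"grip":8.5},{"slide":[39,-28.3,3],"turn":0,"grip":8.5},{"slide":[40,-29.1,3],"turn":0,"grip":8.5},{"slide":[40,-29.1,3],"turn":0,"grip":8.5},{"slide":[40,-29.1,3],"turn":0,"grip":8.5}]' 50
python3 - <<'E'
from h import *
shot('wrist','w1'); Q=world('wrist','w1').reshape(-1,3)
for a,b in((.125,.14),(.082,.1)):
    q=Q[(Q[:,2]>a)&(Q[:,2]<b)&(np.hypot(Q[:,0]-.527,Q[:,1]+.1726)<.045)]
    print(len(q))
    if len(q): c,r=cv2.minEnclosingCircle(q[:,:2].astype(np.float32));print(c,r,np.median(q,0))
go((.527,-.1726,.097))
E
```

```text
time: 1.5
eef_pos: [0.5265, -0.1736, 0.2012]
tcp_rot: [0.975, 0.222, -0.0, 0.0]
contact_force: [0.3, 0.7, -0.1]
opening: 1.0
finger_force: 0.0
1910
(0.5257842540740967, -0.17362014949321747) 0.015210052952170372 [ 0.52727646 -0.17293641  0.13289186]
3018
(0.5258393287658691, -0.17366479337215424) 0.03000250644981861 [ 0.53690879 -0.16523436  0.08800343]
1.55 [ 0.52642387 -0.17405899  0.20128503] [ 0.96378611 -0.50103941 -0.3793473 ] 0.9960075310619335 0.0
(0.527, -0.1726, 0.097) [ 0.12 -0.11 10.43]
```

View pics/w1.png

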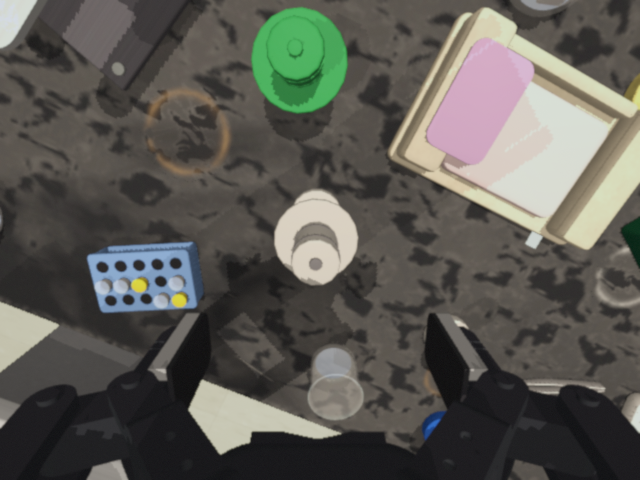

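The wrist view shows the white collared column centred at (316,245) between the fingers, with nothing in the way. It agrees with the top-camera position to about 1 mm, so I'm descending and gripping.

```bash
python3 -m inch '[{"slide":[0,0,2],"turn":0,"grip":8.5},{"slide":[0,0,5],"turn":0,"grip":8.5},{"slide":[0,0,8],"turn":0,"grip":8.5},{"slide":[0,0,9.7],"turn":0,"grip":8.5},{"slide":[0,0,10.4],"turn":0,"grip":8.5},{"slide":[0,0,10.4],"turn":0,"grip":8.5},{"slide":[0,0,10.4],"turn":0,"grip":2.5},{"slide":[0,0,10.4],"turn":0,"grip":2.5},{"slide":[0,0,10.4],"turn":0,"grip":2.5},{"slide":[0,0,10.4],"turn":0,"grip":2.5},{"slide":[0,0,10.4],"turn":0,"grip":2.5},{"slide":[0,0,10.4],"turn":0,"grip":2.5},{"slide":[0,0,10.4],"turn":0,"grip":2.5},{"slide":[0,0,10.4],"turn":0,"grip":2.5},{"slide":[0,0,10.4],"turn":0,"grip":2.5}]' 50
```

```text
time: 3.05
eef_pos: [0.5274, -0.1729, 0.0984]
tcp_rot: [0.975, 0.222, 0.0, 0.0]
contact_force: [-1.9, 1.4, 5.4]
opening: 0.333
finger_force: 49.1
```

```bash
python3 -m inch '[{"slide":[0,0,-0.5],"turn":0,"grip":2.5},{"slide":[0,0,-1.5],"turn":0,"grip":2.5},{"slide":[0,0,-3],"turn":0,"grip":2.5},{"slide":[0,0,-4.5],"turn":0,"grip":2.5},{"slide":[0,0,-5.7],"turn":0,"grip":2.5},{"slide":[0,0,-6.3],"turn":0,"grip":2.5},{"slide":[0,0,-6.5],"turn":0,"grip":2.5},{"slide":[0,0,-6.5],"turn":0,"grip":2.5}]'
python3 -c "
from h import *
z=ctrl.get_state()['eef_pos'][2]
go((.515,.087,z))"
```

```text
time: 3.85
eef_pos: [0.5268, -0.1729, 0.1625]
tcp_rot: [0.975, 0.222, 0.0, 0.0]
contact_force: [-0.8, -0.5, -1.6]
opening: 0.336
finger_force: 49.4
3.85 [ 0.52682183 -0.17290871  0.16252617] [-0.80472309 -0.54039102 -1.62694375] 0.3355140604626776 49.38720524311066
(0.515, 0.087, np.float64(0.1625261729506771)) [ 10.19 -23.94  -0.  ]
```

```bash
python3 -m inch '[{"slide":[0.4,-1,0],"turn":0,"grip":2.5},{"slide":[1.2,-2.8,0],"turn":0,"grip":2.5},{"slide":[2.2,-5.2,0],"turn":0,"grip":2.5},{"slide":[3.4,-8,0],"turn":0,"grip":2.5},{"slide":[4.6,-10.8,0],"turn":0,"grip":2.5},{"slide":[5.8,-13.6,0],"turn":0,"grip":2.5},{"slide":[7,-16.4,0],"turn":0,"grip":2.5},{"slide":[8.2,-19.2,0],"turn":0,"grip":2.5},{"slide":[9.2,-21.6,0],"turn":0,"grip":2.5},{"slide":[9.9,-23.2,0],"turn":0,"grip":2.5},{"slide":[10.2,-23.9,0],"turn":0,"grip":2.5},{"slide":[10.2,-23.9,0],"turn":0,"grip":2.5},{"slide":[10.2,-23.9,0],"turn":0,"grip":2.5}]'
python3 - <<'E'
from h import *
shot('side','s2');shot('top','t2');shot('wrist','w2')
Q=world('wrist','w2').reshape(-1,3)
q=Q[(Q[:,2]>.12)&(Q[:,2]<.137)&(Q[:,0]>.53)&(abs(Q[:,1]-.05)<.09)]
print(len(q));r=cv2.minAreaRect(q[:,:2].astype(np.float32));print(r,cv2.boxPoints(r).round(4))
q=Q[(Q[:,2]>.142)&(Q[:,2]<.157)&(np.hypot(Q[:,0]-.515,Q[:,1]-.087)<.045)]
c,r=cv2.minEnclosingCircle(q[:,:2].astype(np.float32));print('collar',len(q),c,r,np.median(q,0))
Q=world('side','s2');q=Q[(np.hypot(Q[...,0]-.515,Q[...,1]-.087)<.04)]
for a in np.arange(.04,.16,.01):
    k=q[(q[:,2]>a)&(q[:,2]<a+.01)]
    if len(k):print(round(a,2),len(k),k.min(0).round(3),k.max(0).round(3))
z=ctrl.get_state()['eef_pos'][2]
go((.628,.052,z))
E
```

```text
time: 5.15
eef_pos: [0.5151, 0.0864, 0.1619]
tcp_rot: [0.975, 0.222, -0.0, 0.0]
contact_force: [0.3, -0.5, -1.4]
opening: 0.342
finger_force: 49.5
41334
((0.624541163444519, 0.0512649342417717), (0.10068518668413162, 0.11829318851232529), 72.79908752441406) [[ 0.5532  0.0207]
 [ 0.6662 -0.0143]
 [ 0.6959  0.0819]
 [ 0.5829  0.1168]]
collar 4973 (0.5159526467323303, 0.08539716899394989) 0.02969842031598091 [0.53009409 0.09382145 0.15187613]
0.06 20 [0.491 0.06  0.064] [0.535 0.084 0.07 ]
0.07 99 [0.491 0.059 0.07 ] [0.535 0.101 0.08 ]
0.08 28 [0.494 0.069 0.08 ] [0.524 0.086 0.09 ]
0.09 28 [0.502 0.073 0.09 ] [0.524 0.088 0.099]
0.1 27 [0.505 0.073 0.1  ] [0.524 0.086 0.11 ]
0.11 28 [0.504 0.071 0.11 ] [0.523 0.086 0.12 ]
0.12 27 [0.504 0.071 0.12 ] [0.523 0.085 0.13 ]
0.13 26 [0.504 0.072 0.131] [0.523 0.083 0.14 ]
0.14 9 [0.493 0.061 0.14 ] [0.536 0.077 0.15 ]
0.15 131 [0.485 0.052 0.15 ] [0.541 0.105 0.16 ]
5.3 [0.51538377 0.08587193 0.16224501] [ 0.15417028 -0.17207901 -3.05356041] 0.3404648332495777 49.516881108284
(0.628, 0.052, np.float64(0.16224501386180895)) [ 8.69  7.92 -0.  ]
```

View pics/s2.png

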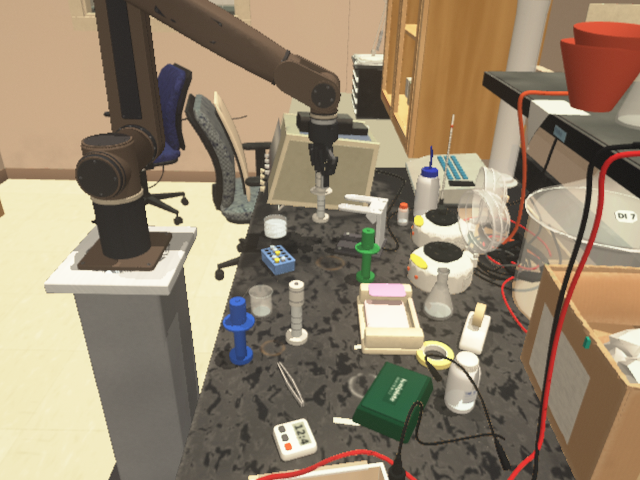

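View pics/w2.png

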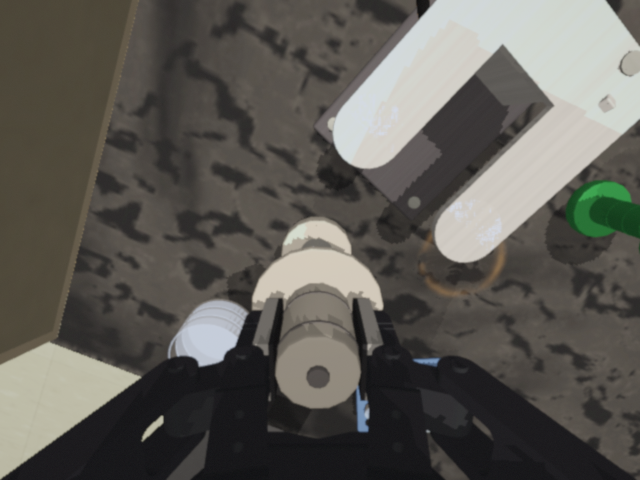

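The side view shows the column upright in the gripper at (320,190). The wrist view shows the slot mouth at about (420,200) with both arm tips clear. Both measurements agree on the seat position.

```bash
python3 -m inch '[{"slide":[0.4,0.4,0],"turn":0,"grip":2.5},{"slide":[1.3,1.2,0],"turn":0,"grip":2.5},{"slide":[2.5,2.35,0],"turn":0,"grip":2.5},{"slide":[3.7,3.45,0],"turn":0,"grip":2.5},{"slide":[4.9,4.6,0],"turn":0,"grip":2.5},{"slide":[6.1,5.7,0],"turn":0,"grip":2.5},{"slide":[7.2,6.75,0],"turn":0,"grip":2.5},{"slide":[8,7.5,0],"turn":0,"grip":2.5},{"slide":[8.5,7.95,0],"turn":0,"grip":2.5},{"slide":[8.5,7.95,0],"turn":0,"grip":2.5},{"slide":[8.5,7.95,0],"turn":0,"grip":2.5}]'
python3 - <<'E'
from h import *
shot('wrist','w3');s=ctrl.get_state();c0=s['eef_pos']
Q=world('wrist','w3').reshape(-1,3)
q=Q[(Q[:,2]>.142)&(Q[:,2]<.157)&(np.hypot(Q[:,0]-c0[0],Q[:,1]-c0[1])<.045)]
c,r=cv2.minEnclosingCircle(q[:,:2].astype(np.float32));print('collar',len(q),c,r,np.median(q,0))
shot('side','s3')
im=np.load('pics/s3.npz')['im'][120:260,290:430];cv2.imwrite('pics/s3c.png',cv2.resize(im[:,:,::-1],None,fx=4,fy=4))
E
```

```text
time: 6.4
eef_pos: [0.6261, 0.0519, 0.1621]
tcp_rot: [0.975, 0.222, -0.0, -0.0]
contact_force: [-0.2, 1.2, -0.6]
opening: 0.335
finger_force: 49.5
collar 4985 (0.625813901424408, 0.050945647060871124) 0.029704894870519638 [0.64080951 0.05969585 0.15168128]
```

View pics/s3c.png

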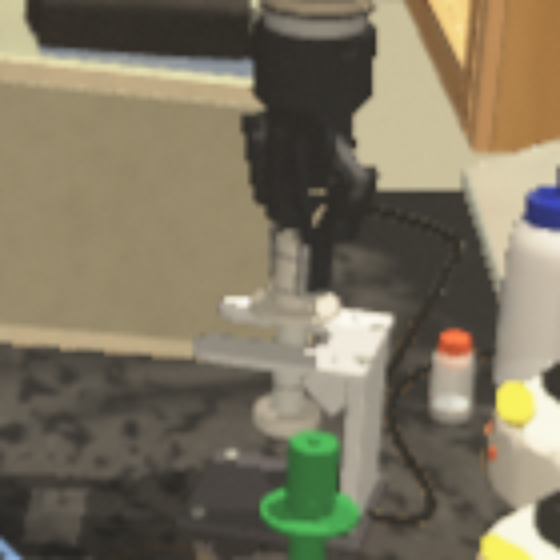

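The barrel is in the slot with the collar above the plate (crop about (290,305)) and the foot below it, and the position is within about 2 mm of the seat. Next I lower it.

```bash
python3 -m inch '[{"slide":[0,0,0.4],"turn":0,"grip":2.5},{"slide":[0,0,0.8],"turn":0,"grip":2.5},{"slide":[0,0,1.2],"turn":0,"grip":2.5},{"slide":[0,0,1.4],"turn":0,"grip":2.5},{"slide":[0,0,1.5],"turn":0,"grip":2.5},{"slide":[0,0,1.6],"turn":0,"grip":2.5},{"slide":[0,0,1.6],"turn":0,"grip":2.5},{"slide":[0,0,1.6],"turn":0,"grip":2.5}]'
```

```text
time: 7.3
eef_pos: [0.6264, 0.0518, 0.1465]
tcp_rot: [0.975, 0.222, 0.0, 0.0]
contact_force: [0.6, 0.6, -1.6]
opening: 0.338
finger_force: 49.5
```

```bash
python3 -m inch '[{"slide":[0,0,0.05],"turn":0,"grip":2.5},{"slide":[0,0,0.1],"turn":0,"grip":2.5},{"slide":[0,0,0.15],"turn":0,"grip":2.5},{"slide":[0,0,0.15],"turn":0,"grip":2.5}]' 25
```

```text
time: 7.7
eef_pos: [0.6263, 0.0518, 0.1447]
tcp_rot: [0.975, 0.222, -0.0, -0.0]
contact_force: [0.6, 0.2, -1.1]
opening: 0.335
finger_force: 49.5
```

```bash
python3 -m inch '[{"slide":[0,0,0.05],"turn":0,"grip":2.5},{"slide":[0,0,0.1],"turn":0,"grip":2.5},{"slide":[0,0,0.1],"turn":0,"grip":2.5}]'
```

```text
time: 8.0
eef_pos: [0.6264, 0.0519, 0.1445]
tcp_rot: [0.975, 0.222, 0.0, 0.0]
contact_force: [-1.8, 0.2, 2.4]
opening: 0.337
finger_force: 49.9
```

Contact is made: the upward force has risen and the TCP has stalled at about 0.1445. Releasing gently.

```bash
python3 -m inch '[{"slide":[0,0,0],"turn":0,"grip":3.2},{"slide":[0,0,0],"turn":0,"grip":3.6},{"slide":[0,0,0],"turn":0,"grip":4.5},{"slide":[0,0,0],"turn":0,"grip":6},{"slide":[0,0,0],"turn":0,"grip":8.5},{"slide":[0,0,0],"turn":0,"grip":8.5},{"slide":[0,0,0],"turn":0,"grip":8.5},{"slide":[0,0,0],"turn":0,"grip":8.5},{"slide":[0,0,-1],"turn":0,"grip":8.5},{"slide":[0,0,-3],"turn":0,"grip":8.5},{"slide":[0,0,-6],"turn":0,"grip":8.5},{"slide":[0,0,-9],"turn":0,"grip":8.5},{"slide":[0,0,-10],"turn":0,"grip":8.5},{"slide":[0,0,-10],"turn":0,"grip":8.5}]'
python3 - <<'E'
from h import *
shot('wrist','w4');Q=world('wrist','w4').reshape(-1,3)
for a,b in((.133,.142),(.17,.19)):
    q=Q[(Q[:,2]>a)&(Q[:,2]<b)&(np.hypot(Q[:,0]-.626,Q[:,1]-.051)<.04)]
    c,r=cv2.minEnclosingCircle(q[:,:2].astype(np.float32));print(len(q),c,r,np.median(q,0),q[:,2].std())
shot('top','t4');Q=world('top','t4');q=Q[255:285,395:425].reshape(-1,3);q=q[(q[:,2]>.115)&(q[:,2]<.15)];print('plain',cv2.minEnclosingCircle(q[:,:2].astype(np.float32)))
E
```

```text
time: 9.4
eef_pos: [0.6275, 0.0518, 0.2467]
tcp_rot: [0.975, 0.222, 0.002, 0.001]
contact_force: [0.1, -0.8, -0.3]
opening: 0.997
finger_force: 0.0
2720 (0.6256040334701538, 0.05059855058789253) 0.029846323654055595 [0.63622561 0.05875814 0.13411245] 0.0010217978388910674
1956 (0.6256035566329956, 0.05075928941369057) 0.01511878240853548 [0.62708078 0.05135374 0.17891439] 0.002246219483947868
plain ((0.4683869183063507, -0.34870511293411255), 0.015340444631874561)
```

View pics/w4.png

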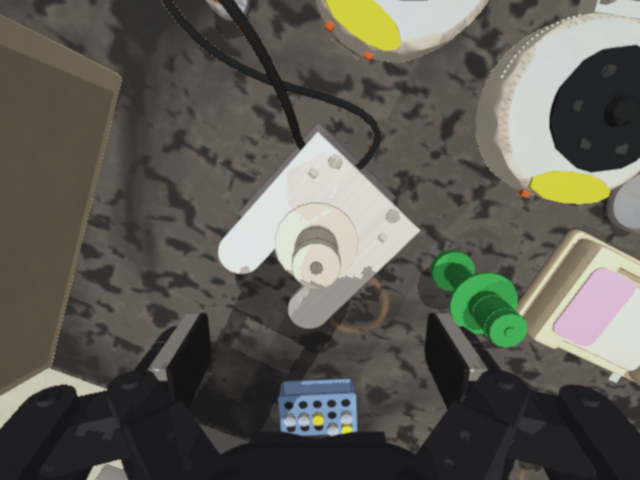

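The column hangs upright in the slot at (316,245) with its collar flat on the plate. The plain column hasn't moved, and the gripper is clear.

```bash
python3 -c "
from plant import ctrl
print(ctrl.sign_off())"
```

```text
the job is handed in; nothing more can be done
None
```

The collared column hangs upright in the bracket slot, about 2 mm from the seat with its collar on the plate; the plain column is where it was, and the job was handed in at about 9.5 s (the sign-off gave no verdict).

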